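# Cover the washed beakers from the piled-up covers

## Task

Cover the five clean steel beakers against dust: take the two piles of plastic covers apart and put on each beaker the one cover that fits it, which is the one 8 mm wider than the beaker, with its plug fully down in the mouth and its rim lying flat all round. Leave the beakers standing where they are, and do not knock any of them over on the way.

Things in the scene. Friction and masses are not known exactly. Their poses are not given: they have to be found in the camera images.
- cover70: Blue plastic beaker cover, 42 g: round rim 70 mm across, 12 mm thick (grasp it across the rim), and below it a tapered plug 10 mm deep, 45 mm across at the foot, 55 mm under the rim. Origin: centre of the plug's foot; rim at z 10 to 22 mm, z up. Starts upright in one of two piles on the worktop, plug on the flat top of a larger cover or on the worktop. Belongs on beaker62.
- cover60: Red plastic beaker cover, 32 g: round rim 60 mm across, 12 mm thick (grasp it across the rim), and below it a tapered plug 10 mm deep, 35 mm across at the foot, 45 mm under the rim. Origin: centre of the plug's foot; rim at z 10 to 22 mm, z up. Starts upright in one of two piles on the worktop, plug on the flat top of a larger cover or on the worktop. Belongs on beaker52.
- cover52: Yellow plastic beaker cover, 24 g: round rim 52 mm across, 12 mm thick (grasp it across the rim), and below it a tapered plug 10 mm deep, 27 mm across at the foot, 37 mm under the rim. Origin: centre of the plug's foot; rim at z 10 to 22 mm, z up. Starts upright in one of two piles on the worktop, plug on the flat top of a larger cover or on the worktop. Belongs on beaker44.
- cover44: Green plastic beaker cover, 18 g: round rim 44 mm across, 12 mm thick (grasp it across the rim), and below it a tapered plug 10 mm deep, 19 mm across at the foot, 29 mm under the rim. Origin: centre of the plug's foot; rim at z 10 to 22 mm, z up. Starts upright in one of two piles on the worktop, plug on the flat top of a larger cover or on the worktop. Belongs on beaker36.
- cover36: White plastic beaker cover, 13 g: round rim 36 mm across, 12 mm thick (grasp it across the rim), and below it a tapered plug 10 mm deep, 11 mm across at the foot, 21 mm under the rim. Origin: centre of the plug's foot; rim at z 10 to 22 mm, z up. Starts upright in one of two piles on the worktop, plug on the flat top of a larger cover or on the worktop. Belongs on beaker28.
- beaker62: Loose empty stainless steel beaker, no spout or handle, 62 mm outer diameter, 80 mm high, wall 1.5 mm, 120 g, standing open on the worktop. Origin: centre of its underside, z up, mouth at z = 80 mm. Takes the blue cover70, whose origin when seated is 70 mm above the beaker's, its rim overhanging 4 mm all round. Wall cabinets hang behind the work: front at x = 0.67 m, from 0.46 m up.
- beaker52: Loose empty stainless steel beaker, no spout or handle, 52 mm outer diameter, 70 mm high, wall 1.5 mm, 90 g, standing open on the worktop. Origin: centre of its underside, z up, mouth at z = 70 mm. Takes the red cover60, whose origin when seated is 60 mm above the beaker's, its rim overhanging 4 mm all round.
- beaker44: Loose empty stainless steel beaker, no spout or handle, 44 mm outer diameter, 60 mm high, wall 1.5 mm, 65 g, standing open on the worktop. Origin: centre of its underside, z up, mouth at z = 60 mm. Takes the yellow cover52, whose origin when seated is 50 mm above the beaker's, its rim overhanging 4 mm all round.
- beaker36: Loose empty stainless steel beaker, no spout or handle, 36 mm outer diameter, 50 mm high, wall 1.5 mm, 45 g, standing open on the worktop. Origin: centre of its underside, z up, mouth at z = 50 mm. Takes the green cover44, whose origin when seated is 40 mm above the beaker's, its rim overhanging 4 mm all round.
- beaker28: Loose empty stainless steel beaker, no spout or handle, 28 mm outer diameter, 40 mm high, wall 1.5 mm, 32 g, standing open on the worktop. Origin: centre of its underside, z up, mouth at z = 40 mm. Takes the white cover36, whose origin when seated is 30 mm above the beaker's, its rim overhanging 4 mm all round.
Not all that is in view belongs to the job. Several things have the shape of the cover52; the one meant has the colours described above.

How it is judged:
By the outcome, as a careful person would: the job done as asked, in the order asked, and still so for the second after the job is handed in, with the robot touching nothing.
It also fails if it takes over 99 s, if anything falls off the work surface, if the arm or the gripper's body presses on something with over 40 N, if the wrist force passes 120 N, or if a joint passes its speed limit or range.

## Robot

A 6-joint arm with a two-finger parallel gripper is mounted at the origin on a cart in front of the work surface, level with it; the furniture and walls round the work are solid. World frame = base frame: x ahead of the robot, y to its left, z up, the work surface at z = 0. Lengths are in m, angles in degrees, forces in N, time in s.
With the tool pointing down it reaches from about 0.3 to 0.75 m from the base axis. Payload 8.5 kg.
Tool frame: the origin (TCP) lies on the centre line of the jaws, within the pads' length; the fingertips stand 19 mm ahead of it and the grasp point (between the pads) is the TCP (env.tcp_to_tips is the z of the fingertips in the tool frame, in m); z points along the fingers, y is the line along which they close (so a half turn about z gives the same grasp; the last joint's range is limited). The gripper opens to 85 mm and grips with 20 to 120 N. Pads are 22 mm wide; open, the fingers measure 114 mm over their backs; the gripper's body (76 mm by 85 mm) begins 54 mm behind the grasp point. The pads swing forward as they close: fully open they stand 13 mm farther back than shut.
Start: joints at [-89.628, 21.807, 74.336, -0, 83.858, -12.336], TCP at [0.121, -0.537, 0.25] pointing down, gripper open.
Joint ranges: [-178.18, 178.18], [-50.72, 133.34], [12.68, 142.11], [-81.47, 261.47], [9.98, 163.14], [-165.26, 165.26]. Speed limits (degrees/s): [136.94, 136.94, 180, 180, 180, 180].

## Interface

Orientations are given as a 3x3 rotation matrix whose columns are the frame's x, y, z axes.
In Python, from rig import env gives the robot as it stands.
- The arm moves only by the tool servo_tool, never from a script. Its argument "steps" is a list of rows, each an object of numbers: "tx", "ty", "tz": the shift along the world's x, y, z in cm; "yaw": the turn about the world's z in degrees; "claw": the finger opening in cm, from 0 to 8.54. In form: [{"tx": .., "ty": .., "tz": .., "yaw": .., "claw": ..}, ...]. A call has 1 to 20 rows; each row shifts and turns the commanded pose from where the row before left it; what a row does not reach is not made up. A row lasts 1/10 s, in which the tool goes at most 50 mm and 8.59 degrees, less where a joint would pass 70% of its speed; a pose out of reach is approached as far as the arm can. A call with a gripper value outside its range is refused whole. The fingers move at their own pace and stop on an object; "newtons" is the grip in N (left out, the last holds). Time passes only in rows, so rows that do not move let the fingers close. It gives the time, the measured TCP pose, the force, the opening and the grip force at its end, in the units of the state.
- env.observe(): the state, without advancing time (a new reading comes with each control period).
- env.get_image(name): name is "scene" or "side" or "wrist"; returns (picture, depth): 420x560x3 uint8, red, green, blue; 420x560 float32, m along the optical axis (not along the pixel's ray), 0 where there is no reading.
- env.camera_model(name): a dict with "fovy" (degrees; the focal length in pixels is half the picture's height over the tangent of half this angle, whatever the lens; pixels are square), "cx", "cy" (the principal point, pixels), "dist_coeffs" ([k1, k2, p1, p2, k3] as OpenCV has them; the pictures are not rectified), "T" (4x4, takes a point from camera to world coordinates). Camera axes: x right, y down, z forward; pixel columns grow to the right and rows downward; lengths in m; the calibration is good to about 2 mm. A picture is of the moment at which its call begins: read the wrist's pose just before it. camera_model takes no time and is no camera call; for the wrist camera it gives the pose at the moment of the call.
- env.close_job(): hands the job in; it is judged then, once.
The state is a dict: "time_s": time; "q": joint angles; "qvel": joint speeds; "joint_efforts": joint torques, N m; "position": TCP position; "tool_rot": TCP orientation; "ft_force": force on the tool from outside, world axes, zero at the start; "wrist_torque": the same for the moment, N m; "grip_width": finger opening in m; "gripper_force": force on a finger pad.
Only numpy, scipy, OpenCV 4.12 (cv2) and the standard library are available. Lean on these libraries where they do the work, as an engineer would, in place of code of your own. Each camera call takes 0.05 s, during which the arm holds its last target. There are 200 camera calls.

## Working session

There is one attempt and no reset: what is moved stays moved. The work goes in short steps, Python scripts to look and compute and a tool call to move; the robot and the scene stay as the last step left them, time stands still between calls to the robot, and variables do not carry over. Pictures are saved under pics/ and viewed, at most 14 in all, crops included, and the job is handed in when it is done.

Besides the shell and the picture viewer there is one more tool, called after ">>>" in YAML: its name, and indented under it one key for each argument. servo_tool: Moves the arm, as the interface text tells. Its arguments: {"type":"object","properties":{"steps":{"type":"array"},"newtons":{"type":"number"}},"required":["steps"]}

```bash
mkdir -p pics; cat > h.py <<'E'
from rig import env
import numpy as np, cv2
def grab(name,save=None):
    m=env.camera_model(name); im,d=env.get_image(name)
    if save: cv2.imwrite('pics/'+save,im[:,:,::-1])
    return im,d,m
def cloud(d,m):
    h,w=d.shape; f=h/2/np.tan(np.radians(m['fovy'])/2)
    K=np.array([[f,0,m['cx']],[0,f,m['cy']],[0,0,1.]])
    u,v=np.meshgrid(np.arange(w),np.arange(h))
    p=cv2.undistortPoints(np.stack([u,v],-1).reshape(-1,1,2).astype(float),K,np.array(m['dist_coeffs'],float)).reshape(h,w,2)
    P=np.dstack([p*d[...,None],d]); T=np.array(m['T'])
    W=P@T[:3,:3].T+T[:3,3]; W[d<=0]=np.nan
    return W
E
python3 - <<'E'
from h import *
s=env.observe();print(s['time_s'],s['position'],s['tool_rot'])
for n in('scene','side'):
    im,d,m=grab(n,n+'0.png'); np.savez(n+'0.npz',im=im,W=cloud(d,m)); print(n,np.array(m['T'])[:3,3],m['fovy'])
E
```

```text
0.0 [ 0.12096998 -0.53625915  0.24971282] [[ 9.75498902e-01  2.20004299e-01 -3.57933307e-05]
 [ 2.20004122e-01 -9.75497885e-01  1.43623170e-03]
 [ 2.81060830e-04 -1.40891713e-03 -9.99998968e-01]]
scene [-0.19245714  0.38458544  0.8099696 ] 56.47288352096938
side [0.05486196 0.64377637 0.96102085] 45.77639081437148
```

View pics/scene0.png

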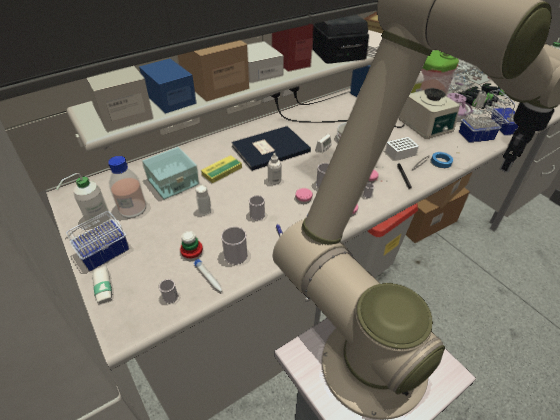

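View pics/side0.png

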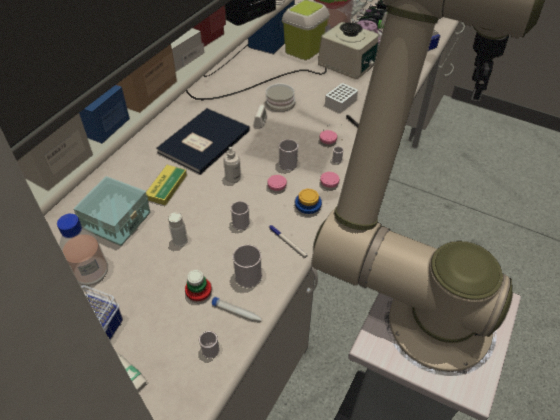

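The side view shows the white/green/red pile at about (198,285) and the yellow/blue pile at (308,200). The beakers are at (289,155), (338,155), (240,215), (247,266) and (208,343). Three pink look-alikes of cover52 lie at (328,138), (277,183) and (330,181). The yellow one at (308,200), on top of blue, matches the description; I'll confirm it in a crop while measuring.

```bash
cat > meas.py <<'E'
from h import *
from scipy.optimize import least_squares
def circ(P):
    c0=P.mean(0); r=least_squares(lambda p:np.hypot(*(P-p[:2]).T)-p[2],[*c0,.03],loss='soft_l1',f_scale=.001).x
    return r
E
python3 - <<'E'
from meas import *
z=np.load('side0.npz'); im,W=z['im'],z['W']
c=[cv2.resize(im[y-40:y+40,x-50:x+50],None,fx=5,fy=5,interpolation=cv2.INTER_CUBIC) for x,y in((198,285),(308,190),)]
c.append(cv2.resize(im[115:195,265:365],None,fx=5,fy=5))
o=np.vstack([np.hstack([c[0],c[1]])]);o=cv2.resize(o,(800,320)); cv2.imwrite('pics/crop1.png',o[:,:,::-1])
for n in('side','scene'):
    z=np.load(n+'0.npz'); W=z['W']
    L={'side':dict(b1=(289,155),b2=(338,155),b3=(240,215),b4=(247,266),b5=(208,343),pA=(198,285),pB=(308,200),d1=(328,138),d2=(277,183),d3=(330,181),bot1=(232,165),bot2=(177,229)),
     'scene':dict(b3=(257,207),b4=(234,245),b5=(168,291),pA=(191,243),b1=(324,175),b2=(368,188))}[n]
    for k,(x,y) in L.items():
        w=W[y-28:y+28,x-25:x+25].reshape(-1,3); w=w[~np.isnan(w[:,0])]
        q=W[y-3:y+4,x-3:x+4].reshape(-1,3); q=np.nanmedian(q,0)
        w=w[np.hypot(*(w[:,:2]-q[:2]).T)<.055]
        ft=np.median(w[w[:,2]<.008][:,2]) if (w[:,2]<.008).any() else np.nan
        zt=np.percentile(w[:,2],99)
        t=w[w[:,2]>zt-.004]
        lo,hi=t[:,:2].min(0),t[:,:2].max(0)
        (cc,r)=cv2.minEnclosingCircle(t[:,:2].astype(np.float32))
        print(n,k,'q',q.round(3),'floor',ft.round(4),'top',zt.round(4),'bbox mid',((lo+hi)/2).round(4),(hi-lo).round(4),'circ',np.round(cc,4),round(2*r,4),len(t))
E
```

```text
side b1 q [ 0.519 -0.269  0.054] floor 0.0001 top 0.0713 bbox mid [ 0.5335 -0.2892] [0.0524 0.0562] circ [ 0.5317 -0.2877] 0.0594 55
side b2 q [ 0.411 -0.36   0.03 ] floor -0.0002 top 0.0411 bbox mid [ 0.4178 -0.3728] [0.0288 0.0315] circ [ 0.416 -0.372] 0.0349 28
side b3 q [ 0.523 -0.019  0.048] floor -0.0002 top 0.0607 bbox mid [ 0.5347 -0.0335] [0.045  0.0468] circ [ 0.5352 -0.0328] 0.0497 57
side b4 q [0.445 0.077 0.013] floor -0.0001 top 0.0808 bbox mid [0.4342 0.0973] [0.0624 0.0654] circ [0.435  0.0973] 0.0665 102
side b5 q [0.418 0.287 0.005] floor -0.0001 top 0.0501 bbox mid [0.4064 0.2951] [0.0378 0.0364] circ [0.4061 0.2953] 0.0392 73
side pA q [0.496 0.199 0.047] floor 0.0002 top 0.0678 bbox mid [0.5073 0.1902] [0.0341 0.0359] circ [0.5082 0.19  ] 0.0371 153
side pB q [ 0.403 -0.153  0.043] floor -0.0 top 0.047 bbox mid [ 0.4105 -0.1657] [0.0495 0.0497] circ [ 0.4099 -0.1651] 0.0516 150
side d1 q [ 0.47  -0.424  0.022] floor 0.0001 top 0.026 bbox mid [ 0.4765 -0.4349] [0.0458 0.0505] circ [ 0.4743 -0.4344] 0.0533 84
side d2 q [ 0.512 -0.187  0.022] floor -0.0003 top 0.024
[... 423 characters left out ...]
 0.0886] [0.0337 0.0312] circ [0.6358 0.088 ] 0.0345 110
scene b3 q [ 0.515 -0.029  0.048] floor 0.0006 top 0.061 bbox mid [ 0.5333 -0.0365] [0.048  0.0445] circ [ 0.5336 -0.0366] 0.0489 55
scene b4 q [0.408 0.104 0.069] floor 0.0004 top 0.081 bbox mid [0.4309 0.0942] [0.0602 0.0628] circ [0.4326 0.094 ] 0.0646 62
scene b5 q [0.39  0.295 0.038] floor -0.0002 top 0.0495 bbox mid [0.4058 0.2934] [0.0366 0.038 ] circ [0.4055 0.2937] 0.0392 63
scene pA q [0.495 0.188 0.045] floor 0.0001 top 0.0685 bbox mid [0.5101 0.1871] [0.0345 0.0318] circ [0.5094 0.1883] 0.0366 100Traceback (most recent call last):
  File "<stdin>", line 19, in <module>
AttributeError: 'float' object has no attribute 'round'
```

View pics/crop1.png

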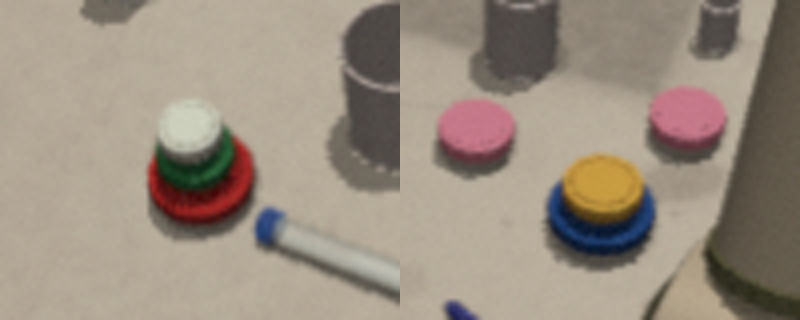

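Crop confirms it: the yellow cover sits on the blue one, with red/green/white in the other pile, and the pink ones are decoys. By height, b1=beaker52, b2=beaker28, b3=beaker44, b4=beaker62 and b5=beaker36. Next I move over beaker28 for a wrist view.

>>> servo_tool:
  steps:
    - {"tx":3.7,"ty":2.0}
    - {"tx":3.7,"ty":2.0}
    - {"tx":3.7,"ty":2.0}
    - {"tx":3.7,"ty":2.0}
    - {"tx":3.7,"ty":2.0}
    - {"tx":3.7,"ty":2.0}
    - {"tx":3.7,"ty":2.0}
    - {"tx":3.7,"ty":2.0}
    - {}

```text
invalid input at $.steps[0]: expected keys tx, ty, tz, yaw, claw
```

```bash
python3 - <<'E'
from meas import *
s=env.observe();print(s['time_s'],s['position'],s['q'].round(0) if hasattr(s['q'],'round') else s['q'],env.tcp_to_tips, s['grip_width'])
im,d,m=grab('wrist','w0.png'); np.savez('w0.npz',im=im,W=cloud(d,m));T=np.array(m['T']);print(T.round(3),m['fovy'])
print((np.array(s['tool_rot']).T@(T[:3,3]-s['position'])).round(3))
E
```

```text
0.1 [ 0.12096813 -0.53628112  0.24975497] [-90.  22.  74.  -0.  84. -12.] 0.019 0.08541507514110284
[[ 0.219 -0.939 -0.265  0.187]
 [-0.976 -0.212 -0.057 -0.521]
 [-0.003  0.27  -0.963  0.374]
 [ 0.     0.     0.     1.   ]] 58.05606094678725
[ 0.068 -0.001 -0.125]
```

View pics/w0.png

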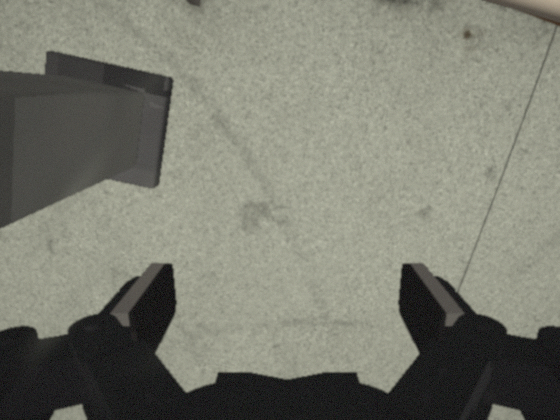

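The arm did not move because every row needs all five keys. The wrist picture shows only the floor and the fingers at the lower edge. Resending with full rows.

>>> servo_tool:
  steps:
    - {"tx":3.6,"ty":1.7,"tz":0,"yaw":0,"claw":8.5}
    - {"tx":3.6,"ty":1.7,"tz":0,"yaw":0,"claw":8.5}
    - {"tx":3.6,"ty":1.7,"tz":0,"yaw":0,"claw":8.5}
    - {"tx":3.6,"ty":1.7,"tz":0,"yaw":0,"claw":8.5}
    - {"tx":3.6,"ty":1.7,"tz":0,"yaw":0,"claw":8.5}
    - {"tx":3.6,"ty":1.7,"tz":0,"yaw":0,"claw":8.5}
    - {"tx":3.6,"ty":1.7,"tz":0,"yaw":0,"claw":8.5}
    - {"tx":3.6,"ty":1.7,"tz":0,"yaw":0,"claw":8.5}
    - {"tx":0,"ty":0,"tz":0,"yaw":0,"claw":8.5}

```text
time_s: 1.05
position: [0.4122, -0.3982, 0.2499]
tool_rot: [[0.974, 0.225, 0.001], [0.225, -0.974, 0.001], [0.001, -0.001, -1.0]]
ft_force: [-0.4, -0.2, -0.1]
grip_width: 0.0849
gripper_force: 0.0
```

```bash
cat > wv.py <<'E'
from meas import *
# fit circle of top surface points near guess, within z band
def top(W,g,z0,z1,R=.05,ri=0):
    w=W.reshape(-1,3); w=w[~np.isnan(w[:,0])]
    w=w[(np.hypot(w[:,0]-g[0],w[:,1]-g[1])<R)&(w[:,2]>z0)&(w[:,2]<z1)]
    if len(w)<20: return None
    (c,r)=cv2.minEnclosingCircle(w[:,:2].astype(np.float32))
    hull=cv2.convexHull(w[:,:2].astype(np.float32))[:,0]
    cf=circ(hull.astype(float))
    return 'minenc',np.round(c,4),round(2*r,4),'hullfit',cf[:2].round(4),round(2*cf[2],4),'z',np.median(w[:,2]).round(4),len(w)
B=dict(b52=(.533,-.289,.07),b28=(.417,-.373,.04),b44=(.534,-.035,.06),b62=(.433,.095,.08),b36=(.406,.294,.05),pA=(.509,.189,.066),pB=(.410,-.165,.044))
def look(n):
    s=env.observe();im,d,m=grab('wrist',n+'.png');W=cloud(d,m);np.savez(n+'.npz',im=im,W=W)
    print(s['time_s'],s['position'],'f',np.round(s['ft_force'],1),'grip',s['grip_width'],s['gripper_force'])
    for k,(x,y,z) in B.items():
        r=top(W,(x,y),z-.006,z+.006)
        if r: print(k,*r)
    return im,W
E
python3 - <<'E'
from wv import *
look('w1')
E
```

```text
1.05 [ 0.41219774 -0.3981686   0.24988147] f [-0.4 -0.2 -0.1] grip 0.08485903062386645 0.0
b52 minenc [ 0.5283 -0.2911] 0.0527 hullfit [ 0.5304 -0.2906] 0.0524 z 0.0707 452
b28 minenc [ 0.4154 -0.3727] 0.0302 hullfit [ 0.4154 -0.3725] 0.0294 z 0.0406 311
pB minenc [ 0.4082 -0.1686] 0.0541 hullfit [ 0.408  -0.1692] 0.0526 z 0.0455 2912
```

View pics/w1.png

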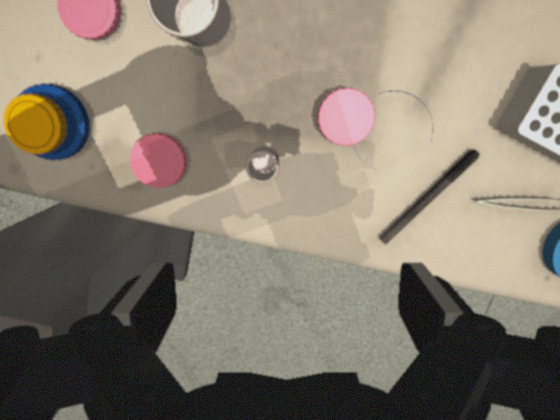

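The wrist view shows beaker28 at (263,163), beaker52 cut off at the top (188,5), the yellow-on-blue pile at (40,120), and pink decoys at (88,10), (157,160) and (346,116). The diameters match the spec. On to the yellow pile.

>>> servo_tool:
  steps:
    - {"tx":0,"ty":4.5,"tz":0,"yaw":-6,"claw":8.5}
    - {"tx":0,"ty":4.5,"tz":0,"yaw":-6,"claw":8.5}
    - {"tx":0,"ty":4.5,"tz":0,"yaw":0,"claw":8.5}
    - {"tx":0,"ty":4.5,"tz":0,"yaw":0,"claw":8.5}
    - {"tx":0,"ty":4.5,"tz":0,"yaw":0,"claw":8.5}
    - {"tx":0,"ty":0,"tz":0,"yaw":0,"claw":8.5}

```text
time_s: 1.7
position: [0.4077, -0.172, 0.2506]
tool_rot: [[1.0, 0.015, -0.0], [0.015, -1.0, 0.001], [-0.0, -0.001, -1.0]]
ft_force: [0.8, -0.2, 0.6]
grip_width: 0.0852
gripper_force: 0.0
```

```bash
python3 - <<'E'
from wv import *
look('w2');print(env.observe()['tool_rot'].round(3))
E
```

```text
1.7 [ 0.40772934 -0.17200878  0.25061189] f [ 0.8 -0.2  0.6] grip 0.08522338039414508 0.0
b52 minenc [ 0.5309 -0.2903] 0.0546 hullfit [ 0.5305 -0.2902] 0.0534 z 0.0701 802
b28 minenc [ 0.4152 -0.3731] 0.0314 hullfit [ 0.4149 -0.3728] 0.0301 z 0.0398 446
b44 minenc [ 0.5321 -0.0357] 0.0469 hullfit [ 0.5315 -0.0359] 0.0455 z 0.0605 677
pB minenc [ 0.4081 -0.1681] 0.0533 hullfit [ 0.4082 -0.168 ] 0.0526 z 0.0451 2628
[[ 1.     0.014  0.   ]
 [ 0.014 -1.    -0.   ]
 [ 0.     0.    -1.   ]]
```

View pics/w2.png

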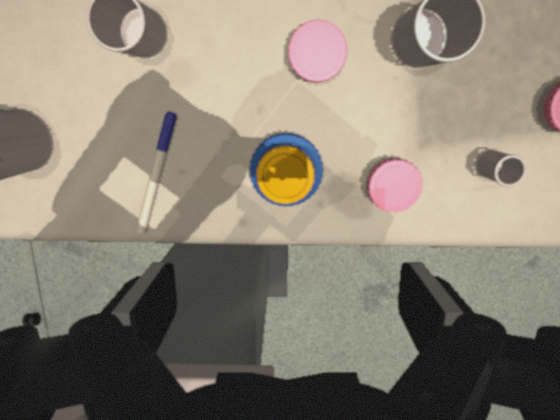

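The view is directly over the pile: yellow at (285,175) on blue, decoys at (318,50) and (394,185), and marker at (158,170). Descending to grip yellow at its rim height.

>>> servo_tool:
  newtons: 25
  steps:
    - {"tx":0,"ty":0.4,"tz":-4.5,"yaw":0,"claw":7}
    - {"tx":0,"ty":0,"tz":-4.5,"yaw":0,"claw":7}
    - {"tx":0,"ty":0,"tz":-4.5,"yaw":0,"claw":7}
    - {"tx":0,"ty":0,"tz":-4,"yaw":0,"claw":7}
    - {"tx":0,"ty":0,"tz":0,"yaw":0,"claw":7}
    - {"tx":0,"ty":0,"tz":0,"yaw":0,"claw":7}

```text
time_s: 2.35
position: [0.4091, -0.1728, 0.0759]
tool_rot: [[1.0, 0.011, -0.0], [0.011, -1.0, 0.0], [-0.0, -0.0, -1.0]]
ft_force: [0.7, 0.2, 0.2]
grip_width: 0.07
gripper_force: 0.0
```

>>> servo_tool:
  newtons: 25
  steps:
    - {"tx":0,"ty":0.4,"tz":-2,"yaw":0,"claw":7}
    - {"tx":0,"ty":0,"tz":-1,"yaw":0,"claw":7}
    - {"tx":0,"ty":0,"tz":0,"yaw":0,"claw":7}
    - {"tx":0,"ty":0,"tz":0,"yaw":0,"claw":3.5}
    - {"tx":0,"ty":0,"tz":0,"yaw":0,"claw":3.5}
    - {"tx":0,"ty":0,"tz":0,"yaw":0,"claw":3.5}
    - {"tx":0,"ty":0,"tz":0,"yaw":0,"claw":3.5}

```text
time_s: 3.05
position: [0.4095, -0.1681, 0.0466]
tool_rot: [[1.0, 0.012, 0.002], [0.012, -1.0, -0.002], [0.002, 0.002, -1.0]]
ft_force: [-0.7, -0.5, 5.8]
grip_width: 0.0509
gripper_force: 25.0
```

Yellow gripped at 51 mm opening. Lifting and carrying it to beaker44.

>>> servo_tool:
  newtons: 25
  steps:
    - {"tx":0,"ty":0,"tz":2,"yaw":0,"claw":3.5}
    - {"tx":0,"ty":0,"tz":4,"yaw":0,"claw":3.5}
    - {"tx":1,"ty":1,"tz":2.5,"yaw":0,"claw":3.5}
    - {"tx":3,"ty":3,"tz":0,"yaw":0,"claw":3.5}
    - {"tx":3,"ty":3.2,"tz":0,"yaw":0,"claw":3.5}
    - {"tx":3,"ty":3,"tz":0,"yaw":0,"claw":3.5}
    - {"tx":2.3,"ty":3,"tz":0,"yaw":0,"claw":3.5}
    - {"tx":0,"ty":0,"tz":0,"yaw":0,"claw":3.5}
    - {"tx":0,"ty":0,"tz":0,"yaw":0,"claw":3.5}

```text
time_s: 3.95
position: [0.532, -0.0351, 0.1309]
tool_rot: [[1.0, 0.014, 0.0], [0.014, -1.0, -0.0], [0.0, 0.0, -1.0]]
ft_force: [-0.6, -0.6, -0.3]
grip_width: 0.0508
gripper_force: 26.3
```

```bash
python3 - <<'E'
from wv import *
im,W=look('w3')
s=env.observe();p=s['position'];print(s['position'])
# held cover: rim points near tcp
print('held',top(W,p[:2],p[2]-.008,p[2]+.006,.03))
E
```

```text
3.95 [ 0.53204616 -0.03512689  0.13086677] f [-0.6 -0.6 -0.3] grip 0.05084698898175215 26.340748965740204
b44 minenc [ 0.5331 -0.0358] 0.0458 hullfit [ 0.5323 -0.0357] 0.0453 z 0.0606 655
b62 minenc [0.4184 0.0687] 0.018 hullfit [0.4272 0.0825] 0.0372 z 0.0807 58
[ 0.5316805  -0.03578848  0.13079469]
held ('minenc', array([ 0.5328, -0.0358]), 0.0593, 'hullfit', array([ 0.5307, -0.0345]), np.float64(0.0536), 'z', np.float64(0.1294), 14814)
```

View pics/w3.png

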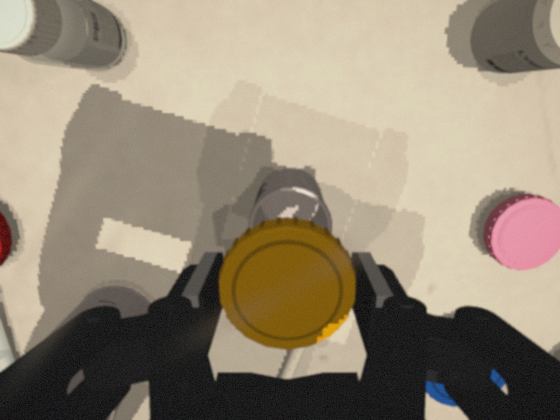

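Yellow is held level at (288,283) with beaker44's mouth just beneath it at (290,205), aligned within about 1 mm. Lowering.

>>> servo_tool:
  newtons: 25
  steps:
    - {"tx":0.1,"ty":0,"tz":-3,"yaw":0,"claw":3.5}
    - {"tx":0,"ty":0,"tz":-1.2,"yaw":0,"claw":3.5}
    - {"tx":0,"ty":0,"tz":-0.7,"yaw":0,"claw":3.5}
    - {"tx":0,"ty":0,"tz":-0.5,"yaw":0,"claw":3.5}
    - {"tx":0,"ty":0,"tz":0,"yaw":0,"claw":3.5}
    - {"tx":0,"ty":0,"tz":0,"yaw":0,"claw":3.5}

```text
time_s: 4.6
position: [0.5332, -0.0357, 0.0769]
tool_rot: [[1.0, 0.012, 0.001], [0.012, -1.0, -0.0], [0.001, 0.0, -1.0]]
ft_force: [0.2, -0.1, 0.1]
grip_width: 0.0507
gripper_force: 26.3
```

>>> servo_tool:
  newtons: 25
  steps:
    - {"tx":0,"ty":0,"tz":-0.15,"yaw":0,"claw":3.5}
    - {"tx":0,"ty":0,"tz":-0.1,"yaw":0,"claw":3.5}
    - {"tx":0,"ty":0,"tz":0,"yaw":0,"claw":3.5}

```text
time_s: 4.9
position: [0.5333, -0.0355, 0.0746]
tool_rot: [[1.0, 0.012, 0.001], [0.012, -1.0, -0.0], [0.001, 0.0, -1.0]]
ft_force: [-1.6, -0.1, 5.6]
grip_width: 0.0508
gripper_force: 26.9
```

>>> servo_tool:
  newtons: 25
  steps:
    - {"tx":0,"ty":0,"tz":0,"yaw":0,"claw":6.6}
    - {"tx":0,"ty":0,"tz":0,"yaw":0,"claw":6.6}
    - {"tx":0,"ty":0,"tz":2,"yaw":0,"claw":6.6}
    - {"tx":0,"ty":0,"tz":4,"yaw":0,"claw":7.5}
    - {"tx":-2.4,"ty":-2.5,"tz":3,"yaw":0,"claw":8.3}
    - {"tx":-3.5,"ty":-3.6,"tz":2,"yaw":0,"claw":8.3}
    - {"tx":-3.5,"ty":-3.6,"tz":0,"yaw":0,"claw":8.3}
    - {"tx":-3,"ty":-3.5,"tz":0,"yaw":0,"claw":8.3}
    - {"tx":0,"ty":0,"tz":0,"yaw":0,"claw":8.3}
    - {"tx":0,"ty":0,"tz":0,"yaw":0,"claw":8.3}

```text
time_s: 5.9
position: [0.4114, -0.1653, 0.1825]
tool_rot: [[1.0, 0.01, 0.0], [0.01, -1.0, 0.0], [0.0, -0.0, -1.0]]
ft_force: [0.3, -0.1, -0.3]
grip_width: 0.083
gripper_force: 0.0
```

```bash
python3 - <<'E'
from wv import *
B.update(pB=(.408,-.168,.022),c44=(.5325,-.036,.072))
im,W=look('w4')
w=W.reshape(-1,3);w=w[np.hypot(w[:,0]-.5325,w[:,1]+.036)<.022];print('plane',np.linalg.lstsq(np.c_[w[:,:2]-[.5325,-.036],np.ones(len(w))],w[:,2],rcond=None)[0],len(w),w[:,2].std())
E
```

```text
5.9 [ 0.41144969 -0.16525741  0.18245655] f [ 0.3 -0.1 -0.3] grip 0.08296056871483207 0.0
b52 minenc [ 0.5295 -0.2903] 0.0549 hullfit [ 0.5307 -0.2901] 0.0539 z 0.07 1158
b28 minenc [ 0.4147 -0.3679] 0.0267 hullfit [ 0.4151 -0.3703] 0.0266 z 0.0397 264
b44 minenc [ 0.5203 -0.0432] 0.0452 hullfit [ 0.5307 -0.0352] 0.0517 z 0.0638 205
pB minenc [ 0.4081 -0.1689] 0.0714 hullfit [ 0.4082 -0.1689] 0.0708 z 0.0231 6200
c44 minenc [ 0.5303 -0.0354] 0.0529 hullfit [ 0.531  -0.0353] 0.0525 z 0.0733 3835
plane [-0.91089943  0.83987552  0.06015189] 3234 0.021089182250955536
```

View pics/w4.png

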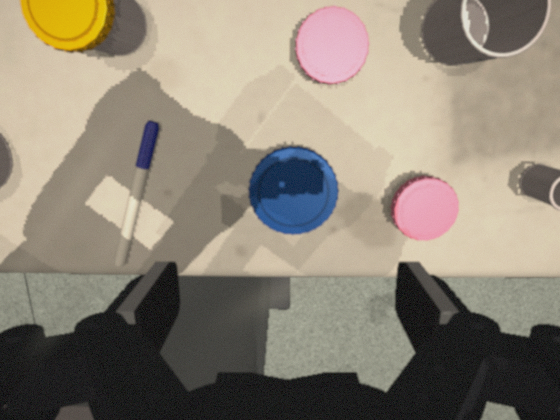

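Yellow is seated flat: its top reads 73 mm against 72 expected, and it is centred. Blue is alone at (294,190). Descending to it.

>>> servo_tool:
  newtons: 25
  steps:
    - {"tx":-0.3,"ty":-0.4,"tz":-3.5,"yaw":0,"claw":8.3}
    - {"tx":0,"ty":0,"tz":-4,"yaw":0,"claw":8.3}
    - {"tx":0,"ty":0,"tz":-4,"yaw":0,"claw":8.3}
    - {"tx":0,"ty":0,"tz":-2,"yaw":0,"claw":8.3}
    - {"tx":0,"ty":0,"tz":0,"yaw":0,"claw":8.3}
    - {"tx":0,"ty":0,"tz":0,"yaw":0,"claw":8.3}

```text
time_s: 6.55
position: [0.4095, -0.1681, 0.0477]
tool_rot: [[1.0, 0.014, 0.0], [0.014, -1.0, 0.0], [0.0, -0.0, -1.0]]
ft_force: [1.0, -0.6, -0.1]
grip_width: 0.0824
gripper_force: 0.0
```

>>> servo_tool:
  newtons: 25
  steps:
    - {"tx":-0.1,"ty":-0.1,"tz":-1.2,"yaw":0,"claw":8.3}
    - {"tx":0,"ty":0,"tz":-1.1,"yaw":0,"claw":8.3}
    - {"tx":0,"ty":0,"tz":0,"yaw":0,"claw":8.3}
    - {"tx":0,"ty":0,"tz":0,"yaw":0,"claw":5.5}
    - {"tx":0,"ty":0,"tz":0,"yaw":0,"claw":5.5}
    - {"tx":0,"ty":0,"tz":0,"yaw":0,"claw":5.5}
    - {"tx":0,"ty":0,"tz":0,"yaw":0,"claw":5.5}

```text
time_s: 7.25
position: [0.4084, -0.1698, 0.0258]
tool_rot: [[1.0, 0.013, 0.002], [0.013, -1.0, -0.001], [0.002, 0.001, -1.0]]
ft_force: [-0.4, 1.3, 6.2]
grip_width: 0.0686
gripper_force: 26.5
```

>>> servo_tool:
  newtons: 30
  steps:
    - {"tx":0,"ty":0,"tz":1.5,"yaw":0,"claw":5.5}
    - {"tx":0,"ty":0,"tz":4,"yaw":0,"claw":5.5}
    - {"tx":0,"ty":1,"tz":4,"yaw":0,"claw":5.5}
    - {"tx":0.4,"ty":4,"tz":3,"yaw":0,"claw":5.5}
    - {"tx":0.4,"ty":4.5,"tz":0,"yaw":0,"claw":5.5}
    - {"tx":0.4,"ty":4.5,"tz":0,"yaw":0,"claw":5.5}
    - {"tx":0.4,"ty":4.5,"tz":0,"yaw":0,"claw":5.5}
    - {"tx":0.4,"ty":4,"tz":0,"yaw":0,"claw":5.5}
    - {"tx":0.3,"ty":4,"tz":0,"yaw":0,"claw":5.5}
    - {"tx":0,"ty":0,"tz":0,"yaw":0,"claw":5.5}
    - {"tx":0,"ty":0,"tz":0,"yaw":0,"claw":5.5}

```text
time_s: 8.35
position: [0.4307, 0.0958, 0.15]
tool_rot: [[1.0, 0.015, 0.001], [0.015, -1.0, -0.0], [0.001, 0.0, -1.0]]
ft_force: [1.6, -0.6, -0.2]
grip_width: 0.0682
gripper_force: 34.9
```

```bash
python3 - <<'E'
from wv import *
im,W=look('w5')
s=env.observe();p=s['position'];print(s['position'])
hsv=cv2.cvtColor(im,cv2.COLOR_RGB2HSV)
for z0,z1 in((-.008,.006),(-.004,.006)): print('held',top(W,p[:2],p[2]+z0,p[2]+z1,.036))
E
```

```text
8.35 [0.43065741 0.09583818 0.15002523] f [ 1.6 -0.6 -0.2] grip 0.06818955309689549 34.890602231025696
b44 minenc [ 0.5271 -0.0269] 0.0495 hullfit [ 0.5309 -0.0339] 0.0522 z 0.0643 325
b62 minenc [0.4423 0.0945] 0.0602 hullfit [0.4322 0.0949] 0.0629 z 0.0807 677
b36 minenc [0.4041 0.2852] 0.033 hullfit [0.405  0.2922] 0.0352 z 0.0496 434
pA minenc [0.5083 0.188 ] 0.0378 hullfit [0.5081 0.1879] 0.0371 z 0.0672 3904
[0.43077205 0.09500996 0.14987694]
held ('minenc', array([0.4308, 0.095 ]), 0.072, 'hullfit', array([0.4308, 0.0958]), np.float64(0.0704), 'z', np.float64(0.1473), 25159)
held ('minenc', array([0.4308, 0.095 ]), 0.072, 'hullfit', array([0.4305, 0.096 ]), np.float64(0.0698), 'z', np.float64(0.1473), 24225)
```

View pics/w5.png

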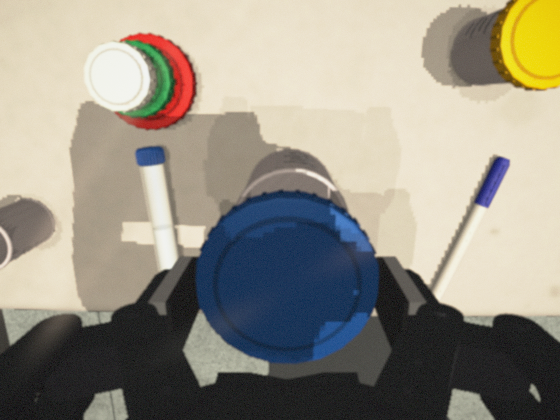

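Blue is held over beaker62, whose far rim shows at (293,175); the offset is about 1.5 mm. Correcting and lowering.

>>> servo_tool:
  newtons: 30
  steps:
    - {"tx":0.15,"ty":0,"tz":-2.8,"yaw":0,"claw":5.5}
    - {"tx":0,"ty":0,"tz":-1.1,"yaw":0,"claw":5.5}
    - {"tx":0,"ty":0,"tz":-0.7,"yaw":0,"claw":5.5}
    - {"tx":0,"ty":0,"tz":-0.4,"yaw":0,"claw":5.5}
    - {"tx":0,"ty":0,"tz":-0.2,"yaw":0,"claw":5.5}
    - {"tx":0,"ty":0,"tz":0,"yaw":0,"claw":5.5}
    - {"tx":0,"ty":0,"tz":0,"yaw":0,"claw":5.5}

```text
time_s: 9.1
position: [0.4325, 0.0951, 0.0976]
tool_rot: [[1.0, 0.012, 0.001], [0.012, -1.0, -0.0], [0.001, 0.0, -1.0]]
ft_force: [-0.8, 0.7, -0.6]
grip_width: 0.0685
gripper_force: 34.9
```

>>> servo_tool:
  newtons: 30
  steps:
    - {"tx":0,"ty":0,"tz":-0.1,"yaw":0,"claw":5.5}
    - {"tx":0,"ty":0,"tz":-0.1,"yaw":0,"claw":5.5}
    - {"tx":0,"ty":0,"tz":0,"yaw":0,"claw":5.5}

```text
time_s: 9.4
position: [0.4324, 0.0952, 0.0959]
tool_rot: [[1.0, 0.013, 0.001], [0.013, -1.0, -0.0], [0.001, 0.0, -1.0]]
ft_force: [-1.9, 0.5, 7.9]
grip_width: 0.0683
gripper_force: 35.8
```

>>> servo_tool:
  newtons: 25
  steps:
    - {"tx":0,"ty":0,"tz":0,"yaw":0,"claw":8.4}
    - {"tx":0,"ty":0,"tz":0,"yaw":0,"claw":8.4}
    - {"tx":0,"ty":0,"tz":2,"yaw":0,"claw":8.4}
    - {"tx":0,"ty":0,"tz":4,"yaw":0,"claw":8}
    - {"tx":1.5,"ty":2,"tz":4,"yaw":0,"claw":7}
    - {"tx":2.5,"ty":3.5,"tz":1,"yaw":0,"claw":6.5}
    - {"tx":2.5,"ty":3.5,"tz":0,"yaw":0,"claw":6}
    - {"tx":1,"ty":0.3,"tz":0,"yaw":0,"claw":6}
    - {"tx":0,"ty":0,"tz":0,"yaw":0,"claw":6}
    - {"tx":0,"ty":0,"tz":0,"yaw":0,"claw":6}

```text
time_s: 10.4
position: [0.5066, 0.1876, 0.2047]
tool_rot: [[1.0, 0.012, -0.002], [0.012, -1.0, -0.0], [-0.002, 0.0, -1.0]]
ft_force: [0.2, 0.1, -0.0]
grip_width: 0.0603
gripper_force: 0.0
```

```bash
python3 - <<'E'
from wv import *
B.update(c62=(.432,.095,.092))
im,W=look('w6');hsv=cv2.cvtColor(im,cv2.COLOR_RGB2HSV).astype(int);H,S,V=[hsv[...,i] for i in range(3)]
near=np.hypot(W[...,0]-.508,W[...,1]-.188)<.05
for n,mk,z in(('white',(S<50)&(V>110),.066),('green',(H>45)&(H<90)&(S>80),.044),('red',((H<8)|(H>172))&(S>120),.022)):
    w=W[mk&near&(abs(W[...,2]-z)<.006)];h=cv2.convexHull(w[:,:2].astype(np.float32))[:,0].astype(float);print(n,circ(h).round(4),np.median(w[:,2]),len(w))
E
```

```text
10.4 [0.50658482 0.1875685  0.20470962] f [ 0.2  0.1 -0. ] grip 0.060337282863064896 0.0
b44 minenc [ 0.5285 -0.013 ] 0.0157 hullfit [ 0.5281 -0.0117] 0.0096 z 0.0611 30
b62 minenc [0.4332 0.0971] 0.0712 hullfit [0.432  0.0964] 0.0708 z 0.0841 126
b36 minenc [0.416  0.3027] 0.0248 hullfit [0.4075 0.2963] 0.031 z 0.0506 120
pA minenc [0.5084 0.1888] 0.0375 hullfit [0.5086 0.1886] 0.0368 z 0.0671 1957
c62 minenc [0.4326 0.0965] 0.0711 hullfit [0.4325 0.0967] 0.07 z 0.0929 2164
white [0.5085 0.1885 0.0175] 0.06712235638892405 1732
green [0.509  0.1884 0.021 ] 0.044731356240541864 473
red [0.5074 0.1884 0.0296] 0.02280040239527026 1230
```

View pics/w6.png

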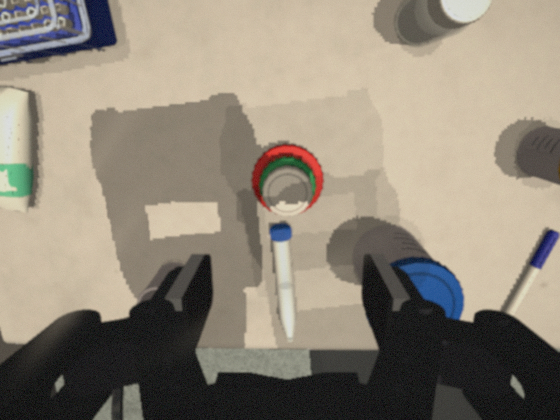

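Blue is seated: top 92.9 mm, centred. In this view the white/green/red pile is at (288,185), with a marker at (283,280) clear of the closing line. Gripping white.

>>> servo_tool:
  newtons: 20
  steps:
    - {"tx":0.2,"ty":0.1,"tz":-4.5,"yaw":0,"claw":5.5}
    - {"tx":0,"ty":0,"tz":-4.5,"yaw":0,"claw":5.5}
    - {"tx":0,"ty":0,"tz":-2.5,"yaw":0,"claw":5.5}
    - {"tx":0,"ty":0,"tz":0,"yaw":0,"claw":5.5}
    - {"tx":0,"ty":0,"tz":0,"yaw":0,"claw":5.5}

```text
time_s: 10.95
position: [0.5094, 0.1887, 0.0912]
tool_rot: [[1.0, 0.011, 0.001], [0.011, -1.0, 0.0], [0.001, -0.0, -1.0]]
ft_force: [0.6, 1.0, 1.0]
grip_width: 0.0551
gripper_force: 0.0
```

>>> servo_tool:
  newtons: 20
  steps:
    - {"tx":-0.1,"ty":0,"tz":-1.3,"yaw":0,"claw":5.5}
    - {"tx":0,"ty":0,"tz":-0.9,"yaw":0,"claw":5.5}
    - {"tx":0,"ty":0,"tz":0,"yaw":0,"claw":5.5}
    - {"tx":0,"ty":0,"tz":0,"yaw":0,"claw":2}
    - {"tx":0,"ty":0,"tz":0,"yaw":0,"claw":2}
    - {"tx":0,"ty":0,"tz":0,"yaw":0,"claw":2}
    - {"tx":0,"ty":0,"tz":0,"yaw":0,"claw":2}
    - {"tx":0,"ty":0,"tz":0,"yaw":0,"claw":2}

```text
time_s: 11.75
position: [0.5088, 0.1892, 0.0691]
tool_rot: [[1.0, 0.012, 0.002], [0.012, -1.0, -0.0], [0.002, 0.0, -1.0]]
ft_force: [0.2, -1.9, 5.7]
grip_width: 0.035
gripper_force: 21.0
```

>>> servo_tool:
  newtons: 20
  steps:
    - {"tx":0,"ty":0,"tz":1.5,"yaw":0,"claw":2}
    - {"tx":0,"ty":0,"tz":4,"yaw":0,"claw":2}
    - {"tx":-0.7,"ty":-2.3,"tz":2.5,"yaw":0,"claw":2}
    - {"tx":-0.7,"ty":-4.4,"tz":0,"yaw":0,"claw":2}
    - {"tx":-0.7,"ty":-4.5,"tz":0,"yaw":0,"claw":2}
    - {"tx":-0.7,"ty":-4.5,"tz":0,"yaw":0,"claw":2}
    - {"tx":-0.7,"ty":-4.5,"tz":0,"yaw":0,"claw":2}
    - {"tx":-0.7,"ty":-4.5,"tz":0,"yaw":0,"claw":2}
    - {"tx":-0.7,"ty":-4.5,"tz":0,"yaw":0,"claw":2}
    - {"tx":-0.7,"ty":-4.5,"tz":0,"yaw":0,"claw":2}
    - {"tx":-0.7,"ty":-4.5,"tz":0,"yaw":0,"claw":2}
    - {"tx":-0.7,"ty":-4.5,"tz":0,"yaw":0,"claw":2}
    - {"tx":-0.7,"ty":-4.5,"tz":0,"yaw":0,"claw":2}
    - {"tx":-0.7,"ty":-4.5,"tz":0,"yaw":0,"claw":2}
    - {"tx":-0.7,"ty":-4.5,"tz":-1.5,"yaw":0,"claw":2}
    - {"tx":-0.3,"ty":0,"tz":-1.5,"yaw":0,"claw":2}
    - {"tx":0,"ty":0,"tz":0,"yaw":0,"claw":2}
    - {"tx":0,"ty":0,"tz":0,"yaw":0,"claw":2}

```text
time_s: 13.55
position: [0.4143, -0.3722, 0.1184]
tool_rot: [[1.0, 0.013, -0.0], [0.013, -1.0, 0.001], [-0.0, -0.001, -1.0]]
ft_force: [0.9, -0.3, -1.1]
grip_width: 0.0351
gripper_force: 20.6
```

```bash
cat > held.py <<'E'
from wv import *
import sys
im,W=look(sys.argv[1]); R=float(sys.argv[2])
p=env.observe()['position'];print(p)
print('held',top(W,p[:2],p[2]-.006,p[2]+.004,R+.002))
E
python3 held.py w7 .018
```

```text
13.55 [ 0.41434424 -0.37221794  0.11843456] f [ 0.9 -0.3 -1.1] grip 0.03509002767110659 20.619181394577026
b52 minenc [ 0.5212 -0.2908] 0.0498 hullfit [ 0.5299 -0.2908] 0.0523 z 0.0705 1275
b28 minenc [ 0.4154 -0.3729] 0.0302 hullfit [ 0.4158 -0.373 ] 0.0293 z 0.0406 600
[ 0.41469279 -0.37221814  0.11895518]
held ('minenc', array([ 0.4147, -0.3722]), 0.0401, 'hullfit', array([ 0.4143, -0.372 ]), np.float64(0.0381), 'z', np.float64(0.1166), 6905)
```

View pics/w7.png

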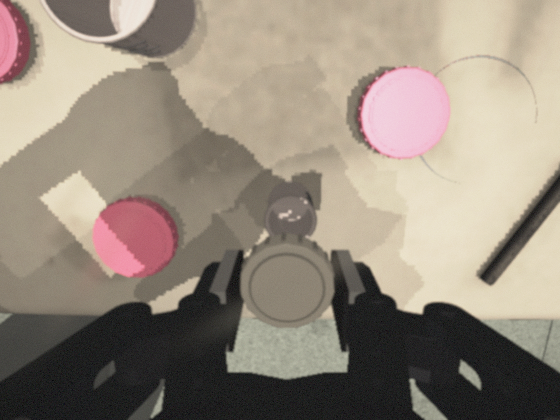

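White is held over beaker28 at (290,213), off by about 1 mm in each axis. Lowering with that correction.

>>> servo_tool:
  newtons: 20
  steps:
    - {"tx":0.1,"ty":-0.1,"tz":-3.5,"yaw":0,"claw":2}
    - {"tx":0,"ty":0,"tz":-1.3,"yaw":0,"claw":2}
    - {"tx":0,"ty":0,"tz":-0.7,"yaw":0,"claw":2}
    - {"tx":0,"ty":0,"tz":-0.5,"yaw":0,"claw":2}
    - {"tx":0,"ty":0,"tz":-0.2,"yaw":0,"claw":2}
    - {"tx":0,"ty":0,"tz":0,"yaw":0,"claw":2}
    - {"tx":0,"ty":0,"tz":0,"yaw":0,"claw":2}

```text
time_s: 14.3
position: [0.4155, -0.374, 0.0569]
tool_rot: [[1.0, 0.012, 0.001], [0.012, -1.0, -0.001], [0.001, 0.001, -1.0]]
ft_force: [-0.7, 0.4, 0.6]
grip_width: 0.035
gripper_force: 20.6
```

>>> servo_tool:
  newtons: 20
  steps:
    - {"tx":0,"ty":0,"tz":-0.1,"yaw":0,"claw":2}
    - {"tx":0,"ty":0,"tz":-0.1,"yaw":0,"claw":2}
    - {"tx":0,"ty":0,"tz":0,"yaw":0,"claw":2}

```text
time_s: 14.6
position: [0.4155, -0.374, 0.0552]
tool_rot: [[1.0, 0.012, 0.001], [0.012, -1.0, -0.001], [0.001, 0.001, -1.0]]
ft_force: [-0.2, 1.9, 8.4]
grip_width: 0.0351
gripper_force: 21.2
```

>>> servo_tool:
  newtons: 20
  steps:
    - {"tx":0,"ty":0,"tz":0,"yaw":0,"claw":5}
    - {"tx":0,"ty":0,"tz":0,"yaw":0,"claw":5}
    - {"tx":0,"ty":0,"tz":2,"yaw":0,"claw":5}
    - {"tx":0,"ty":0,"tz":4,"yaw":0,"claw":6}
    - {"tx":0,"ty":0,"tz":4,"yaw":0,"claw":6}
    - {"tx":0,"ty":0,"tz":4,"yaw":0,"claw":6}
    - {"tx":0,"ty":0,"tz":0,"yaw":0,"claw":6}

```text
time_s: 15.3
position: [0.4164, -0.3753, 0.1994]
tool_rot: [[1.0, 0.012, 0.006], [0.012, -1.0, -0.008], [0.006, 0.008, -1.0]]
ft_force: [-0.7, -0.9, 0.2]
grip_width: 0.0597
gripper_force: 0.0
```

```bash
python3 - <<'E'
from wv import *
B.update(c36=(.4155,-.3735,.052))
look('w8')
E
```

```text
15.3 [ 0.41639721 -0.37527814  0.19942616] f [-0.7 -0.9  0.2] grip 0.05966138388648489 0.0
b52 minenc [ 0.5311 -0.2903] 0.0549 hullfit [ 0.5308 -0.2905] 0.0536 z 0.0706 961
b28 minenc [ 0.419  -0.3725] 0.0353 hullfit [ 0.4159 -0.3729] 0.0358 z 0.044 31
c36 minenc [ 0.415 -0.373] 0.0374 hullfit [ 0.4152 -0.3729] 0.0369 z 0.0531 1830
```

White is seated: top 53.1 mm against 52 plus the usual 1 mm bias, and centred. Back to the pile for green.

>>> servo_tool:
  newtons: 20
  steps:
    - {"tx":0.7,"ty":3,"tz":0,"yaw":0,"claw":6}
    - {"tx":0.7,"ty":4.5,"tz":0,"yaw":0,"claw":6}
    - {"tx":0.7,"ty":4.5,"tz":0,"yaw":0,"claw":6}
    - {"tx":0.7,"ty":4.5,"tz":0,"yaw":0,"claw":6}
    - {"tx":0.7,"ty":4.5,"tz":0,"yaw":0,"claw":6}
    - {"tx":0.7,"ty":4.5,"tz":0,"yaw":0,"claw":6}
    - {"tx":0.7,"ty":4.5,"tz":0,"yaw":0,"claw":6}
    - {"tx":0.7,"ty":4.5,"tz":0,"yaw":0,"claw":6}
    - {"tx":0.7,"ty":4.5,"tz":0,"yaw":0,"claw":6}
    - {"tx":0.7,"ty":4.5,"tz":0,"yaw":0,"claw":6}
    - {"tx":0.7,"ty":4.5,"tz":0,"yaw":0,"claw":6}
    - {"tx":0.7,"ty":4.5,"tz":0,"yaw":0,"claw":6}
    - {"tx":0.9,"ty":4.2,"tz":0,"yaw":0,"claw":6}
    - {"tx":0,"ty":0,"tz":0,"yaw":0,"claw":6}
    - {"tx":0,"ty":0,"tz":0,"yaw":0,"claw":6}

```text
time_s: 16.85
position: [0.5076, 0.1937, 0.1927]
tool_rot: [[1.0, 0.014, -0.003], [0.014, -1.0, -0.001], [-0.003, 0.001, -1.0]]
ft_force: [0.0, -0.2, 0.5]
grip_width: 0.0597
gripper_force: 0.0
```

```bash
cat > pile.py <<'E'
from wv import *
import sys
im,W=look(sys.argv[1]);hsv=cv2.cvtColor(im,cv2.COLOR_RGB2HSV).astype(int);H,S,V=[hsv[...,i] for i in range(3)]
near=np.hypot(W[...,0]-.508,W[...,1]-.188)<.05
for n,mk,z in(('green',(H>45)&(H<90)&(S>80),.044),('red',((H<8)|(H>172))&(S>120),.022)):
    w=W[mk&near&(abs(W[...,2]-z)<.006)]
    if len(w)>30: h=cv2.convexHull(w[:,:2].astype(np.float32))[:,0].astype(float);print(n,circ(h).round(4),np.median(w[:,2]),len(w))
E
python3 pile.py w9
```

```text
16.85 [0.50763108 0.19372838 0.19274233] f [ 0.  -0.2  0.5] grip 0.05973460143778841 0.0
b62 minenc [0.4612 0.0939] 0.038 hullfit [0.4353 0.0957] 0.0641 z 0.084 122
b36 minenc [0.42   0.3042] 0.0071 hullfit [11.2432  7.9162] 26.4638 z 0.0501 25
green [0.5086 0.1882 0.0213] 0.0451660582669034 2523
red [0.5072 0.1881 0.0297] 0.022785922055947733 1372
```

>>> servo_tool:
  newtons: 20
  steps:
    - {"tx":0.1,"ty":-0.5,"tz":-4.5,"yaw":0,"claw":6}
    - {"tx":0,"ty":0,"tz":-4.5,"yaw":0,"claw":6}
    - {"tx":0,"ty":0,"tz":-3,"yaw":0,"claw":6}
    - {"tx":0,"ty":0,"tz":0,"yaw":0,"claw":6}
    - {"tx":0,"ty":0,"tz":0,"yaw":0,"claw":6}

```text
time_s: 17.4
position: [0.5096, 0.1873, 0.0749]
tool_rot: [[1.0, 0.011, -0.0], [0.011, -1.0, -0.0], [-0.0, 0.0, -1.0]]
ft_force: [0.9, 0.3, 1.1]
grip_width: 0.06
gripper_force: 0.0
```

>>> servo_tool:
  newtons: 20
  steps:
    - {"tx":-0.1,"ty":0.1,"tz":-1.8,"yaw":0,"claw":6}
    - {"tx":0,"ty":0,"tz":-1,"yaw":0,"claw":6}
    - {"tx":0,"ty":0,"tz":0,"yaw":0,"claw":6}
    - {"tx":0,"ty":0,"tz":0,"yaw":0,"claw":2.8}
    - {"tx":0,"ty":0,"tz":0,"yaw":0,"claw":2.8}
    - {"tx":0,"ty":0,"tz":0,"yaw":0,"claw":2.8}
    - {"tx":0,"ty":0,"tz":0,"yaw":0,"claw":2.8}
    - {"tx":0,"ty":0,"tz":0,"yaw":0,"claw":2.8}

```text
time_s: 18.2
position: [0.5088, 0.1892, 0.0474]
tool_rot: [[1.0, 0.012, 0.002], [0.012, -1.0, 0.0], [0.002, -0.0, -1.0]]
ft_force: [-0.3, -1.3, 7.5]
grip_width: 0.0429
gripper_force: 20.3
```

>>> servo_tool:
  newtons: 20
  steps:
    - {"tx":0,"ty":0,"tz":1.5,"yaw":0,"claw":2.8}
    - {"tx":0,"ty":0,"tz":4,"yaw":0,"claw":2.8}
    - {"tx":-1,"ty":1,"tz":2.5,"yaw":0,"claw":2.8}
    - {"tx":-3,"ty":3,"tz":0,"yaw":0,"claw":2.8}
    - {"tx":-3,"ty":3,"tz":0,"yaw":0,"claw":2.8}
    - {"tx":-3,"ty":3,"tz":0,"yaw":0,"claw":2.8}
    - {"tx":-0.4,"ty":0.3,"tz":0,"yaw":0,"claw":2.8}
    - {"tx":0,"ty":0,"tz":0,"yaw":0,"claw":2.8}
    - {"tx":0,"ty":0,"tz":0,"yaw":0,"claw":2.8}

```text
time_s: 19.1
position: [0.4051, 0.2918, 0.1265]
tool_rot: [[1.0, 0.012, 0.001], [0.012, -1.0, 0.0], [0.001, -0.0, -1.0]]
ft_force: [-0.1, -0.9, -0.3]
grip_width: 0.043
gripper_force: 20.6
```

```bash
python3 held.py w10 .022
```

```text
19.1 [0.40506856 0.29181691 0.12647493] f [-0.1 -0.9 -0.3] grip 0.04300842052430107 20.59480905532837
b36 minenc [0.405  0.2945] 0.038 hullfit [0.4052 0.2945] 0.0373 z 0.0507 575
[0.40523377 0.29158422 0.12636091]
held ('minenc', array([0.4052, 0.2916]), 0.0481, 'hullfit', array([0.4048, 0.292 ]), np.float64(0.0459), 'z', np.float64(0.1242), 10201)
```

View pics/w10.png

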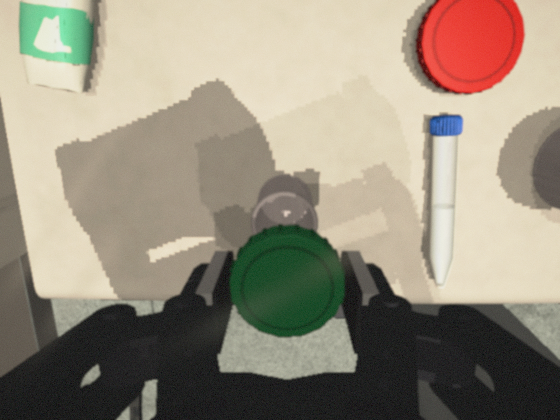

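Green is held at (288,280) over beaker36 at (284,210), about 2 mm off in y. Correcting and lowering.

>>> servo_tool:
  newtons: 20
  steps:
    - {"tx":0,"ty":0.2,"tz":-3.5,"yaw":0,"claw":2.8}
    - {"tx":0,"ty":0,"tz":-1.1,"yaw":0,"claw":2.8}
    - {"tx":0,"ty":0,"tz":-0.7,"yaw":0,"claw":2.8}
    - {"tx":0,"ty":0,"tz":-0.5,"yaw":0,"claw":2.8}
    - {"tx":0,"ty":0,"tz":-0.1,"yaw":0,"claw":2.8}
    - {"tx":0,"ty":0,"tz":0,"yaw":0,"claw":2.8}
    - {"tx":0,"ty":0,"tz":0,"yaw":0,"claw":2.8}

```text
time_s: 19.85
position: [0.4045, 0.2943, 0.0678]
tool_rot: [[1.0, 0.012, 0.001], [0.012, -1.0, 0.0], [0.001, -0.0, -1.0]]
ft_force: [0.1, -0.3, 0.0]
grip_width: 0.0431
gripper_force: 20.6
```

>>> servo_tool:
  newtons: 20
  steps:
    - {"tx":0,"ty":0,"tz":-0.12,"yaw":0,"claw":2.8}
    - {"tx":0,"ty":0,"tz":-0.12,"yaw":0,"claw":2.8}
    - {"tx":0,"ty":0,"tz":0,"yaw":0,"claw":2.8}

```text
time_s: 20.15
position: [0.4044, 0.2943, 0.0654]
tool_rot: [[1.0, 0.012, 0.001], [0.012, -1.0, 0.0], [0.001, -0.0, -1.0]]
ft_force: [-1.6, -0.4, 5.7]
grip_width: 0.0432
gripper_force: 21.1
```

Contact at the expected height. Releasing, then moving above red at about (0.507, 0.188), from where green can also be checked.

>>> servo_tool:
  newtons: 20
  steps:
    - {"tx":0,"ty":0,"tz":0,"yaw":0,"claw":5.8}
    - {"tx":0,"ty":0,"tz":0,"yaw":0,"claw":5.8}
    - {"tx":0,"ty":0,"tz":2,"yaw":0,"claw":5.8}
    - {"tx":0,"ty":0,"tz":4,"yaw":0,"claw":7}
    - {"tx":1,"ty":-1,"tz":4,"yaw":0,"claw":7.6}
    - {"tx":3,"ty":-3,"tz":3,"yaw":0,"claw":7.6}
    - {"tx":3,"ty":-3,"tz":0,"yaw":0,"claw":7.6}
    - {"tx":3.2,"ty":-3.6,"tz":0,"yaw":0,"claw":7.6}
    - {"tx":0,"ty":0,"tz":0,"yaw":0,"claw":7.6}
    - {"tx":0,"ty":0,"tz":0,"yaw":0,"claw":7.6}

```text
time_s: 21.15
position: [0.5054, 0.1886, 0.1932]
tool_rot: [[1.0, 0.01, -0.001], [0.01, -1.0, 0.0], [-0.001, -0.0, -1.0]]
ft_force: [-0.4, 0.9, -0.2]
grip_width: 0.0763
gripper_force: 0.0
```

```bash
sed -i 's/^im,W=look/B.update(c44=(.4045,.2943,.062))\nim,W=look/' pile.py; python3 pile.py w11
```

```text
21.15 [0.50535293 0.18858057 0.19324015] f [-0.4  0.9 -0.2] grip 0.07627419898837168 0.0
b62 minenc [0.4351 0.0986] 0.0705 hullfit [0.432  0.0964] 0.0707 z 0.0841 172
red [0.507  0.1885 0.0297] 0.023111152765472986 4197
```

>>> servo_tool:
  newtons: 25
  steps:
    - {"tx":0.1,"ty":0,"tz":-4.5,"yaw":0,"claw":7.6}
    - {"tx":0,"ty":0,"tz":-4.5,"yaw":0,"claw":7.6}
    - {"tx":0,"ty":0,"tz":-4.5,"yaw":0,"claw":7.6}
    - {"tx":0,"ty":0,"tz":-1,"yaw":0,"claw":7.6}
    - {"tx":0,"ty":0,"tz":0,"yaw":0,"claw":7.6}
    - {"tx":0,"ty":0,"tz":0,"yaw":0,"claw":7.6}

```text
time_s: 21.8
position: [0.5069, 0.19, 0.0506]
tool_rot: [[1.0, 0.013, 0.003], [0.013, -1.0, 0.0], [0.003, -0.0, -1.0]]
ft_force: [0.5, -0.1, 0.3]
grip_width: 0.076
gripper_force: 0.0
```

>>> servo_tool:
  newtons: 25
  steps:
    - {"tx":0,"ty":-0.15,"tz":-1.5,"yaw":0,"claw":7.6}
    - {"tx":0,"ty":0,"tz":-1.1,"yaw":0,"claw":7.6}
    - {"tx":0,"ty":0,"tz":0,"yaw":0,"claw":7.6}
    - {"tx":0,"ty":0,"tz":0,"yaw":0,"claw":4.5}
    - {"tx":0,"ty":0,"tz":0,"yaw":0,"claw":4.5}
    - {"tx":0,"ty":0,"tz":0,"yaw":0,"claw":4.5}
    - {"tx":0,"ty":0,"tz":0,"yaw":0,"claw":4.5}
    - {"tx":0,"ty":0,"tz":0,"yaw":0,"claw":4.5}

```text
time_s: 22.6
position: [0.5066, 0.188, 0.0238]
tool_rot: [[1.0, 0.012, 0.002], [0.012, -1.0, 0.0], [0.002, -0.0, -1.0]]
ft_force: [-2.4, -1.4, 7.0]
grip_width: 0.0589
gripper_force: 26.7
```

>>> servo_tool:
  newtons: 25
  steps:
    - {"tx":0,"ty":0,"tz":1.5,"yaw":0,"claw":4.5}
    - {"tx":0,"ty":0,"tz":4,"yaw":0,"claw":4.5}
    - {"tx":0,"ty":0,"tz":4,"yaw":0,"claw":4.5}
    - {"tx":0.2,"ty":-3,"tz":2.5,"yaw":0,"claw":4.5}
    - {"tx":0.2,"ty":-4.5,"tz":0,"yaw":0,"claw":4.5}
    - {"tx":0.2,"ty":-4.5,"tz":0,"yaw":0,"claw":4.5}
    - {"tx":0.2,"ty":-4.5,"tz":0,"yaw":0,"claw":4.5}
    - {"tx":0.2,"ty":-4.5,"tz":0,"yaw":0,"claw":4.5}
    - {"tx":0.2,"ty":-4.5,"tz":0,"yaw":0,"claw":4.5}
    - {"tx":0.2,"ty":-4.5,"tz":0,"yaw":0,"claw":4.5}
    - {"tx":0.2,"ty":-4.5,"tz":0,"yaw":0,"claw":4.5}
    - {"tx":0.2,"ty":-4.5,"tz":0,"yaw":0,"claw":4.5}
    - {"tx":0.2,"ty":-4.5,"tz":0,"yaw":0,"claw":4.5}
    - {"tx":0.4,"ty":-4.3,"tz":0,"yaw":0,"claw":4.5}
    - {"tx":0,"ty":0,"tz":0,"yaw":0,"claw":4.5}
    - {"tx":0,"ty":0,"tz":0,"yaw":0,"claw":4.5}
    - {"tx":0,"ty":0,"tz":0,"yaw":0,"claw":4.5}

```text
time_s: 24.3
position: [0.53, -0.2891, 0.1428]
tool_rot: [[1.0, 0.013, -0.0], [0.013, -1.0, 0.001], [-0.0, -0.001, -1.0]]
ft_force: [-0.3, 0.6, -0.8]
grip_width: 0.0591
gripper_force: 27.3
```

```bash
python3 held.py w12 .03
```

```text
24.3 [ 0.5300478  -0.2890893   0.14282569] f [-0.3  0.6 -0.8] grip 0.059110711224063486 27.333272695541382
b52 minenc [ 0.5352 -0.2904] 0.053 hullfit [ 0.5314 -0.2902] 0.0534 z 0.0707 651
[ 0.53015767 -0.28888303  0.14295596]
held ('minenc', array([ 0.5302, -0.2889]), 0.064, 'hullfit', array([ 0.5307, -0.2884]), np.float64(0.0614), 'z', np.float64(0.1422), 19279)
```

>>> servo_tool:
  newtons: 25
  steps:
    - {"tx":0.05,"ty":-0.15,"tz":-3.2,"yaw":0,"claw":4.5}
    - {"tx":0,"ty":0,"tz":-1.2,"yaw":0,"claw":4.5}
    - {"tx":0,"ty":0,"tz":-0.7,"yaw":0,"claw":4.5}
    - {"tx":0,"ty":0,"tz":-0.5,"yaw":0,"claw":4.5}
    - {"tx":0,"ty":0,"tz":-0.1,"yaw":0,"claw":4.5}
    - {"tx":0,"ty":0,"tz":0,"yaw":0,"claw":4.5}
    - {"tx":0,"ty":0,"tz":0,"yaw":0,"claw":4.5}

```text
time_s: 25.05
position: [0.5308, -0.2918, 0.0864]
tool_rot: [[1.0, 0.012, 0.001], [0.012, -1.0, -0.001], [0.001, 0.001, -1.0]]
ft_force: [0.0, 0.1, 0.2]
grip_width: 0.0586
gripper_force: 27.3
```

>>> servo_tool:
  newtons: 25
  steps:
    - {"tx":0,"ty":0.1,"tz":-0.12,"yaw":0,"claw":4.5}
    - {"tx":0,"ty":0,"tz":-0.15,"yaw":0,"claw":4.5}
    - {"tx":0,"ty":0,"tz":0,"yaw":0,"claw":4.5}

```text
time_s: 25.35
position: [0.5308, -0.2906, 0.0838]
tool_rot: [[1.0, 0.012, 0.001], [0.012, -1.0, -0.0], [0.001, 0.0, -1.0]]
ft_force: [-1.8, 1.8, 5.9]
grip_width: 0.0586
gripper_force: 27.8
```

Contact. Releasing, then backing up and away to view everything.

>>> servo_tool:
  newtons: 25
  steps:
    - {"tx":0,"ty":0,"tz":0,"yaw":0,"claw":7.4}
    - {"tx":0,"ty":0,"tz":0,"yaw":0,"claw":7.4}
    - {"tx":0,"ty":0,"tz":2,"yaw":0,"claw":7.4}
    - {"tx":0,"ty":0,"tz":4,"yaw":0,"claw":8}
    - {"tx":-1,"ty":0,"tz":4,"yaw":0,"claw":8}
    - {"tx":-3,"ty":0,"tz":3,"yaw":0,"claw":8}
    - {"tx":-3,"ty":0,"tz":3,"yaw":0,"claw":8}
    - {"tx":-3,"ty":-3,"tz":2,"yaw":0,"claw":8}
    - {"tx":-3,"ty":-3,"tz":0,"yaw":0,"claw":8}
    - {"tx":0,"ty":0,"tz":0,"yaw":0,"claw":8}
    - {"tx":0,"ty":0,"tz":0,"yaw":0,"claw":8}

```text
time_s: 26.45
position: [0.4001, -0.3511, 0.2628]
tool_rot: [[1.0, 0.011, -0.0], [0.011, -1.0, 0.0], [-0.0, -0.0, -1.0]]
ft_force: [0.5, 0.5, -0.5]
grip_width: 0.0799
gripper_force: 0.0
```

```bash
python3 - <<'E'
from wv import *
from math import pi
C=dict(c60=(.531,-.2903,.082),c36=(.4155,-.3735,.052),c52=(.5315,-.0358,.072),c44=(.4045,.2943,.062),c70=(.432,.0955,.092))
def tilt(W,n):
    for k,(x,y,z) in C.items():
        w=W.reshape(-1,3);w=w[(np.hypot(w[:,0]-x,w[:,1]-y)<.045)&(abs(w[:,2]-z)<.007)]
        if len(w)<60: continue
        A=np.c_[w[:,:2]-[x,y],np.ones(len(w))]
        w0=w;
        for _ in range(3):
            c=np.linalg.lstsq(A,w[:,2],rcond=None)[0];r=abs(A@c-w[:,2])<.002;A,w=A[r],w[r]
        h=cv2.convexHull(w[:,:2].astype(np.float32))[:,0].astype(float)
        print(n,k,'slope deg',np.degrees(c[:2]).round(1),'z',c[2].round(4),'circ',circ(h).round(4),'nominal',(x,y,z),len(w))
im,W=look('w13');tilt(W,'wrist')
for n in('side','scene'):
    im,d,m=grab(n,n+'1.png');tilt(cloud(d,m),n)
    if n=='side': cv2.imwrite('pics/end.png',cv2.resize(im[100:380,150:380],None,fx=2.1,fy=2.1,interpolation=cv2.INTER_CUBIC)[:,:,::-1])
E
```

```text
26.45 [ 0.40011266 -0.35105107  0.26283832] f [ 0.5  0.5 -0.5] grip 0.07993335023570879 0.0
b52 minenc [ 0.5221 -0.2945] 0.0573 hullfit [ 0.5304 -0.29  ] 0.0602 z 0.0747 49
wrist c60 slope deg [0.8 0.2] z 0.0834 circ [ 0.53   -0.29    0.0294] nominal (0.531, -0.2903, 0.082) 3335
wrist c36 slope deg [-0.1  0.1] z 0.053 circ [ 0.4152 -0.3725  0.0175] nominal (0.4155, -0.3735, 0.052) 1195
side c60 slope deg [ 0.6 -1.2] z 0.0821 circ [ 0.5327 -0.2868  0.0299] nominal (0.531, -0.2903, 0.082) 187
side c52 slope deg [ 0.8 -1.1] z 0.0719 circ [ 0.5334 -0.0317  0.0253] nominal (0.5315, -0.0358, 0.072) 190
side c44 slope deg [ 0.2 -1.8] z 0.0617 circ [0.4047 0.297  0.0216] nominal (0.4045, 0.2943, 0.062) 246
side c70 slope deg [ 0.1 -0.4] z 0.0919 circ [0.4338 0.0985 0.0347] nominal (0.432, 0.0955, 0.092) 485
scene c60 slope deg [ 0.3 -0.2] z 0.0808 circ [ 0.5297 -0.2904  0.0293] nominal (0.531, -0.2903, 0.082) 136
scene c36 slope deg [ 1.5 -3.1] z 0.0509 circ [ 0.4126 -0.3718  0.0165] nominal (0.4155, -0.3735, 0.052) 59
scene c52 slope deg [-0.3 -2.2] z 0.0729 circ [ 0.534  -0.0322  0.0226] nominal (0.5315, -0.0358, 0.072) 111
scene c44 slope deg [ 2.  -0.5] z 0.0612 circ [0.4043 0.2947 0.0218] nominal (0.4045, 0.2943, 0.062) 187
scene c70 slope deg [ 1.  -0.3] z 0.0924 circ [0.4332 0.0956 0.0345] nominal (0.432, 0.0955, 0.092) 366
```

View pics/end.png

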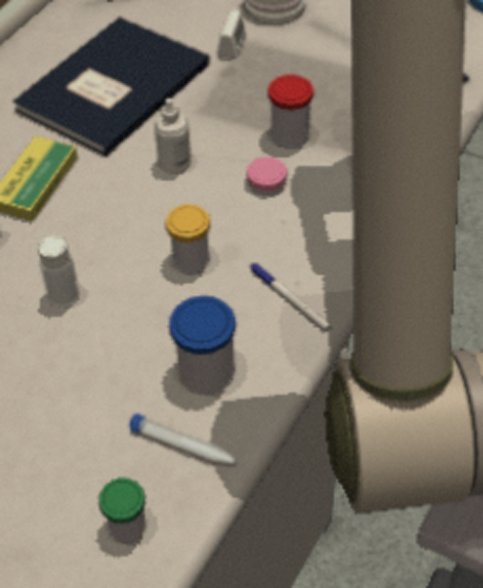

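The final picture shows red, yellow, blue and green flat on their beakers at (290,90), (188,222), (203,322) and (122,500). White is hidden behind the arm here, but the wrist view measured it flat at 53 mm. All heights match the seated values, so I'm handing in.

```bash
python3 -c "
from rig import env
print(env.close_job())"
```

```text
the job is handed in; nothing more can be done
None
```

All five beakers have their matching covers on, measured at seated height and flat within camera noise, with the beakers still standing in place; I handed the job in at about 26.6 s of the 99 s allowed, and no verdict came back.

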